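# Set a thermal cycler's lid height with its thumbwheel

## Task

The thermal cycler is loaded and its lid is shut, but the heated plate still stands too high above the tube strips. With a fingertip, roll the knurled thumbwheel on top of the lid, stroke after stroke, until the white pointer stands in line with the gauge mark; do not run it well past the mark, which would crush the caps. Nothing is to be picked up: leave the strip, the pen and everything else lying where they are, and finish with the hand clear of the machine.

Things in the scene. Friction and masses are not known exactly. Their poses are not given: they have to be found in the camera images.
- cycler: off-white thermal cycler, 400 x 240 mm, 176 mm high at the lid's flat top, fixed to the bench, lid shut. Origin on the bench straight below the thumbwheel; x runs from the console at the front (towards the robot) to the hinge at the rear, y to its left, z up. It stands anywhere ahead of the robot, turned up to 0.3 rad
- wheel_crest (a point): fixed point at the very top of the thumbwheel, in the middle of its width, 187 mm above the bench, axes as the cycler's. The wheel stands 11 mm proud of the lid here, so 42 mm of its length (along x) shows in a well of the lid
- thumbwheel: grey knurled wheel, 52 mm across over its 30 knurls, 20 mm wide. Its axle is level, along the cycler's y; the origin is the middle of the axle, 26 mm below the crest point. The body turns with the wheel. Pressed lightly (5 to 15 N) and stroked along x it rolls with the fingertip, either way, against a drag of about 2 N at the rim; it stays where it is left
- lid_pointer (a joint): gap (m) along the scale from the white pointer to the gauge mark: 0.022 to 0.045 at the start, 0 in line with it, negative past it. Rolling the wheel's top rearwards (cycler's +x) closes it, 10 mm per radian or 0.38 mm per mm at the rim; rolling forwards opens it. The heated plate under the lid sinks with it, 1 mm per 3.75 mm, and meets the caps at the mark
- pointer_bar (a point): middle of the white pointer bar (4 x 16 mm, crosswise) in the black slot of the height scale on the lid, 48 mm to the left of the wheel's middle; flush with the lid's top. It moves rearwards (cycler's +x) as the gap closes
- gauge_mark (a point): the gauge mark: a bold black line, 4 mm wide, with a diamond at each end, across both sides of the slot, 22 mm rearwards and 48 mm left of the wheel's middle; the point is in the middle of the slot. The thin short lines are 10 mm graduations
- tube_strip_c (a point): loose strip of eight small capped tubes, 74 x 22 x 8 mm, lying on top of the lid 75 mm to the right of the wheel; the point is at its middle. Bystander: leave it where it is
- marker_c (a point): loose marker pen, 137 mm long, 12 mm thick, lying across the rear housing behind the lid; the point is at its middle. Bystander
- pcr_rack_c (a point): blue tube rack, 125 x 85 x 26 mm (tube caps up to 31 mm), on the bench at the cycler's left; the point is at its middle. Bystander
- tip_box_c (a point): pipette-tip box with clear cover, 122 x 84 x 67 mm, on the bench at the cycler's right; the point is at its middle. Bystander
- pipette_c (a point): hand pipette lying on the bench, about 230 mm long, 28 mm high, far to the right; the point is at its middle. Bystander
- reagent_bottle_c (a point): amber bottle, 60 mm across, 120 mm tall, standing on the bench far to the left; the point is half-way up. Bystander
- microtube_rack_c (a point): white rack of microtubes, 70 x 130 x 38 mm, on the bench far to the right; the point is at its middle. Bystander

How it is judged (in metres and radians):
On the way:
1. the pointer has been brought at least 10 mm along with fingertips rolling the thumbwheel (contact force between the fingers and thumbwheel above 0.3 N and distance of pointer_bar from where it was at the start of the episode above 0.01 m).
At the end, for the whole second after the job is handed in: The pointer stands within 3 mm of the gauge mark, either side; the wheel is at rest; every bystander is within 20 mm of where it was (value of joint lid_pointer between -0.003 and 0.003 m and angular speed of thumbwheel below 0.05 rad/s and distance of each of tube_strip_c, marker_c, pcr_rack_c, tip_box_c, pipette_c, reagent_bottle_c, microtube_rack_c from where it was at the start of the episode below 0.02 m); the robot touches nothing.
It fails at once if the pointer is run more than 7 mm past the gauge mark: the plate crushes the tube caps (value of joint lid_pointer below -0.007 m).
It fails at once if a loose bystander is lifted, carried or pushed 20 mm or more (distance of any of tube_strip_c, marker_c, pcr_rack_c, tip_box_c, pipette_c, reagent_bottle_c, microtube_rack_c from where it was at the start of the episode above 0.02 m).
It also fails if it takes over 45 s, if anything falls off the work surface, if the arm or the gripper's body presses on something with over 40 N, if the wrist force passes 120 N, or if a joint passes its speed limit or range.

## Robot

A 6-joint arm with a two-finger parallel gripper is mounted at the origin on the work surface. World frame = base frame: x ahead of the robot, y to its left, z up, the work surface at z = 0. Lengths are in mm, angles in rad, forces in N, time in s.
With the tool pointing down it reaches from about 275 to 750 mm from the base axis. Payload 10.2 kg.
Tool frame: the origin (TCP) lies at the very end of the fingers, on their centre line; the grasp point (between the pads) lies 19 mm behind it; x points along the fingers, y is the direction in which the jaws open and shut, and the axes are right-handed (so a half turn about x gives the same grasp; the last joint's range is limited). The gripper opens to 85 mm and grips with 20 to 120 N. Pads are 22 mm wide; open, the fingers measure 114 mm over their backs; the gripper's body (76 mm by 85 mm) begins 54 mm behind the grasp point. The pads swing forward as they close: fully open they stand 13 mm farther back than shut.
Start: joints at [0.988, 0.313, 1.498, -0, 1.331, -0.223], TCP at [184.859, 491.384, 231.294] pointing down, gripper open.
Joint ranges: [-2.94, 2.94], [-0.97, 2.17], [0.19, 2.56], [-1.23, 4.37], [0.02, 3.11], [-2.88, 2.88]. Speed limits (rad/s): [2.39, 2.39, 3.01, 3.14, 3.14, 3.14].

## Interface

Orientations are given as a unit quaternion [w, x, y, z].
In Python, from rig import ctrl, viewer, order gives the robot as it stands. The module is installed in compiled form; this text tells all that it offers.
- The arm moves only by the tool carry_out, never from a script. Its argument "deltas" is a list of rows, each a list of 7 numbers: the gripper command: -1 is fully open, 1 is shut, values between are in proportion, then the shift along the tool's x, y, z in mm, then the turn, a rotation vector about the tool's x, y, z in degrees. A call has exactly 5 rows; each row is the pose to reach, as a shift and turn from the pose commanded when the call began, along the tool's axes at that moment; what a row does not reach only later rows make up. A row lasts 1/8 s, in which the tool goes at most 62.5 mm and 10.7 degrees, less where a joint would pass 70% of its speed; a pose out of reach is approached as far as the arm can. A call with a gripper value outside its range is refused whole. The fingers move at their own pace and stop on an object; "newtons" is the grip in N (left out, the last holds). Time passes only in rows, so rows that repeat a pose let the fingers close, or fill a call up. It gives the time, the measured TCP pose, the force and the opening at its end, in the units of the state.
- ctrl.sense(): the state, without advancing time (a new reading comes with each control period).
- viewer.capture(name): name is "scene" or "top" or "wrist"; returns the picture (420x560x3 uint8, red, green, blue); there is no depth.
- viewer.calibration(name): a dict with "fx", "fy", "cx", "cy" (pixels), "xyz" and "attitude" of the camera in the world; the wrist camera has in their place "T_tool_cam" (4x4, takes a point from camera to tool coordinates, whose origin is the TCP and whose axes are the tool frame's). Camera axes: x right, y down, z forward; pixel columns grow to the right and rows downward; lengths in mm; the calibration is good to about 2 mm. The wrist camera is an equidistant fisheye: a pixel r from the principal point sees the ray r / f radians off the axis. A picture is of the moment at which its call begins: read the wrist's pose just before it. calibration takes no time and is no camera call.
- order.finish_job(): hands the job in, once; it reports no verdict.
The state is a dict: "time_s": time; "joints": joint angles; "dq": joint speeds; "tau": joint torques, N m; "eef_pos": TCP position; "ee_rot": TCP orientation; "force": force on the tool from outside, world axes, zero at the start; "wrist_torque": the same for the moment, N m; "grip_width": opening from 0.0 (shut) to 1.0 (fully open).
Only numpy, scipy, OpenCV 4.12 (cv2) and the standard library are available. Lean on these libraries where they do the work, as an engineer would, in place of code of your own. Each camera call takes 0.05 s, during which the arm holds its last target. There are 200 camera calls.

## Working session

There is one attempt and no reset: what is moved stays moved. The work goes in short steps, Python scripts to look and compute and a tool call to move; the robot and the scene stay as the last step left them, time stands still between calls to the robot, and variables do not carry over. Pictures are saved under pics/ and viewed, about 8 in all and at most 12, crops included, and the job is handed in when it is done.

Besides the shell and the picture viewer there is one more tool, called after "Request:" by a JSON object that holds its "name" and its "arguments". carry_out: Moves the arm, as the interface text tells. Its arguments: {"type":"object","properties":{"deltas":{"type":"array"},"newtons":{"type":"number"}},"required":["deltas"]}

```bash
mkdir -p pics; cat > h.py <<'E'
import numpy as np, cv2
from rig import ctrl, viewer, order
from scipy.spatial.transform import Rotation as R
def rot(q): return R.from_quat([q[1],q[2],q[3],q[0]]).as_matrix()
def att(a):
    a=np.array(a,float); return a if a.shape==(3,3) else rot(a)
def ray(name,u,v,state=None):
    c=viewer.calibration(name)
    if 'T_tool_cam' in c:
        T=np.array(c['T_tool_cam']); s=state
        d=np.array([(u-c['cx'])/c['fx'],(v-c['cy'])/c['fy']]); t=np.hypot(*d)
        k=np.sin(t)/t if t>1e-9 else 1
        r=np.array([d[0]*k,d[1]*k,np.cos(t)])
        Rt=rot(s['ee_rot']); return Rt@T[:3,3]+np.array(s['eef_pos']), Rt@T[:3,:3]@r
    r=np.array([(u-c['cx'])/c['fx'],(v-c['cy'])/c['fy'],1])
    return np.array(c['xyz']),att(c['attitude'])@r
def at_z(name,u,v,z,s=None):
    o,d=ray(name,u,v,s); return o+d*(z-o[2])/d[2]
def tri(rays):
    A=0;b=0
    for o,d in rays:
        d=d/np.linalg.norm(d); P=np.eye(3)-np.outer(d,d); A=A+P; b=b+P@o
    p=np.linalg.solve(A,b); return p,[np.linalg.norm((np.eye(3)-np.outer(d,d)/(d@d))@(p-o)) for o,d in rays]
def save(n,im): cv2.imwrite('pics/'+n+'.png',im[...,::-1])
E
python3 - <<'E'
from h import *
s=ctrl.sense(); print(s)
for n in('scene','top','wrist'): print(n,viewer.calibration(n))
a=viewer.capture('top');b=viewer.capture('scene');save('top0',a);save('scene0',b)
E
```

```text
{'time_s': 0.0, 'joints': array([ 9.87604209e-01,  3.13448910e-01,  1.49841769e+00, -8.28745242e-06,
        1.33098776e+00, -2.23377917e-01]), 'dq': array([ 0.00022547, -0.00060958, -0.0002515 ,  0.00057012, -0.00064741,
        0.00037949]), 'tau': array([ 5.60006411e-04, -4.12268007e+01, -2.59747392e+01, -1.40326169e-04,
        4.10636640e-03, -1.26224134e-05]), 'eef_pos': array([184.71565716, 491.16775211, 230.74293068]), 'ee_rot': array([ 0.69552185,  0.12611627,  0.69586673, -0.1269391 ]), 'force': array([ 0.09342873, -0.64434578, -0.94196568]), 'wrist_torque': array([-0.0059054 ,  0.02529146,  0.00806663]), 'grip_width': 0.9997170714896321}
scene {'fx': 519.9394691533554, 'fy': 519.9394691533554, 'cx': 293.96636858860774, 'cy': 215.74204837894456, 'xyz': array([1169.33256467, -589.04784377, 1472.72076455]), 'attitude': array([-0.25321025,  0.89595515,  0.35007361, -0.1029437 ])}
top {'fx': 511.55652544388215, 'fy': 511.55652544388215, 'cx': 282.8381890398223, 'cy': 220.74941313332312, 'xyz': array([ 357.62198146,  -11.02318227, 1666.09601534]), 'attitude': array([-0.04644948,  0.71007152, -0.70092585,  0.04841315])}
wrist {'fx': 325.19226210127806, 'fy': 325.19226210127806, 'cx': 281.93295337459585, 'cy': 207.6798350542337, 'T_tool_cam': array([[-9.88515810e-04, -2.66332541e-01,  9.63880698e-01,
        -1.43024188e+02],
       [ 9.99999505e-01, -3.74418744e-04,  9.22101072e-04,
        -2.43602702e-01],
       [ 1.15309479e-04,  9.63881132e-01,  2.66332780e-01,
        -6.87146688e+01],
       [ 0.00000000e+00,  0.00000000e+00,  0.00000000e+00,
         1.00000000e+00]])}
```

```bash
python3 - <<'E'
import cv2,numpy as np
a=cv2.imread('pics/top0.png');b=cv2.imread('pics/scene0.png')
cv2.imwrite('pics/both.png',cv2.resize(np.vstack([a,b]),None,fx=.7,fy=.7)) 
E
```

```text
(no output)
```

View pics/both.png

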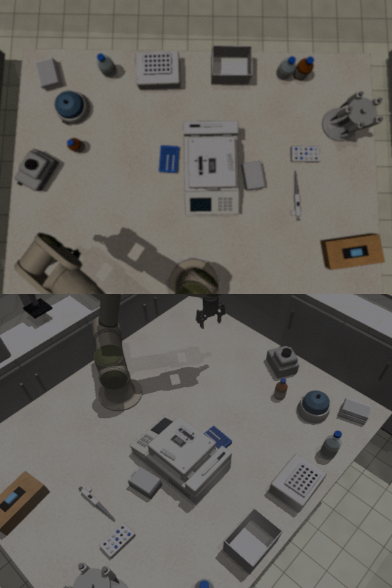

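The cycler is at about (302,238) in the top view and (260,216) in the scene view. I'll enlarge both.

```bash
python3 - <<'E'
import cv2,numpy as np
a=cv2.imread('pics/top0.png')[165:310,250:350];b=cv2.imread('pics/scene0.png')[165:285,180:340]
a=cv2.resize(a,None,fx=4,fy=4,interpolation=cv2.INTER_CUBIC)
b=cv2.resize(b,None,fx=5,fy=5,interpolation=cv2.INTER_CUBIC)
cv2.imwrite('pics/tc.png',a);cv2.imwrite('pics/sc.png',b)
E
```

```text
(no output)
```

View pics/tc.png

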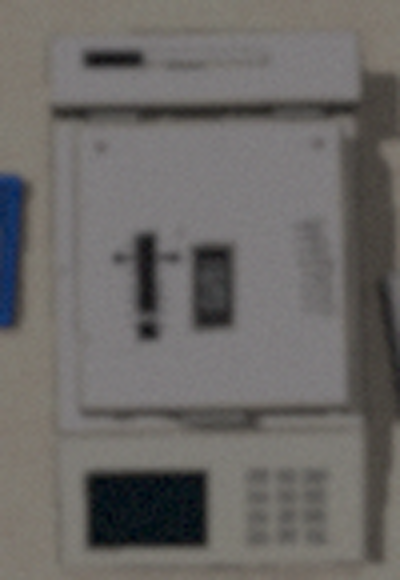

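View pics/sc.png

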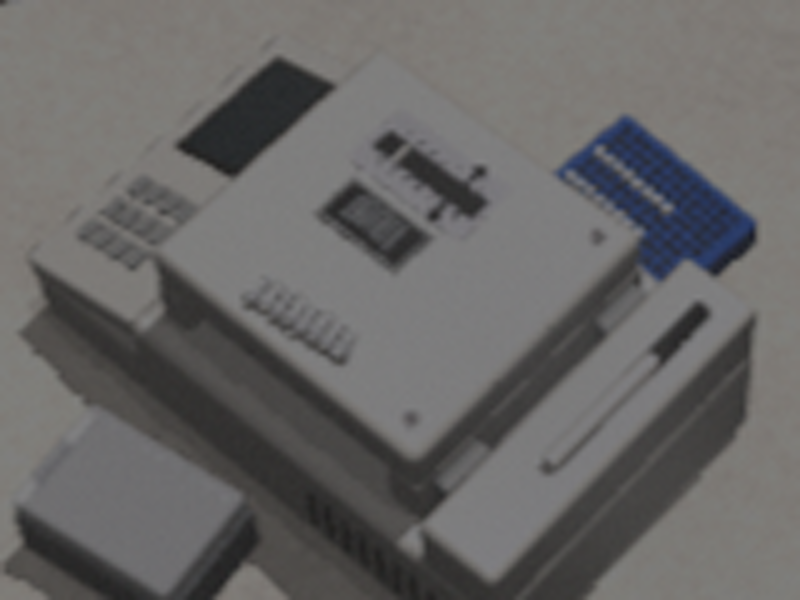

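```bash
python3 - <<'E'
from h import *
T=lambda u,v:(u/4+250-.4,v/4+165-.4)
S=lambda u,v:(u/5+180-.4,v/5+165-.4)
P={'wheel':((213,286),(374,225),184),'mark':((147,257.5),(457,192),176),'ptr':((148,318),(397,155),176)}
for k,(t,s,z) in P.items():
    print(k,tri([ray('top',*T(*t)),ray('scene',*S(*s))]),at_z('top',*T(*t),z).round(1),at_z('scene',*S(*s),z).round(1))
a,b=at_z('top',*T(96,125),176),at_z('top',*T(80,408),176);print('lid edge L',a,b)
# yaw from long edges
for p,q,z in [((55,115),(60,560),100),((147,235),(148.5,338),176),((193,245),(193,327),176)]:
    d=at_z('top',*T(*p),z)-at_z('top',*T(*q),z); print('yaw',np.arctan2(d[1],d[0]))
p,q=at_z('top',*T(80,411),176),at_z('top',*T(347,408),176); d=p-q; print('yaw',np.arctan2(-d[0],d[1]),np.linalg.norm(d))
s=ctrl.sense();print(rot(s['ee_rot']).round(3))
E
```

```text
wheel (array([515.53346792, -71.63362077, 174.79997488]), [np.float64(1.8142449992171643), np.float64(1.81424499921716)]) [513.5 -72.7 184. ] [521.2 -73.8 184. ]
mark (array([536.00962067, -22.7011982 , 176.28054092]), [np.float64(2.2305400696304445), np.float64(2.230540069630387)]) [534.7 -24.5 176. ] [537.1 -20.7 176. ]
ptr (array([490.6636297 , -25.44035857, 173.80756126]), [np.float64(0.4090648339865772), np.float64(0.40906483398658994)]) [490.2 -25.7 176. ] [492.  -26.1 176. ]
lid edge L [632.88023525  14.39034009 176.        ] [424.06034696  22.84574916 176.        ]
yaw 0.028868131224125317
yaw 0.026241606611499244
yaw 0.008790851102809524
yaw 0.024077735007657565 193.91538767702147
[[-0.001  0.352  0.936]
 [-0.001  0.936 -0.352]
 [-1.    -0.001 -0.   ]]
```

Request:
{"name": "carry_out", "arguments": {"deltas": [[1,-20,-41,46,-10,0,0],[1,-20,-82,92,-22,0,0],[1,-20,-123,138,-22,0,0],[1,-20,-164,184,-22,0,0],[1,-20,-206,231,-22,0,0]], "newtons": 60}}

```text
time_s: 0.72
eef_pos: [324.4, 224.1, 251.2]
ee_rot: [0.707, -0.009, 0.707, 0.009]
force: [1.5, -0.2, -0.2]
grip_width: -0.003
```

Request:
{"name": "carry_out", "arguments": {"deltas": [[1,0,-54,27,0,0,0],[1,0,-108,54,0,0,0],[1,0,-162,80,0,0,0],[1,0,-216,106,0,0,0],[1,0,-270,133,0,0,0]]}}

```text
time_s: 1.35
eef_pos: [464.0, -42.8, 251.2]
ee_rot: [0.707, -0.008, 0.707, 0.008]
force: [1.4, 0.9, 0.2]
grip_width: 0.001
```

Request:
{"name": "carry_out", "arguments": {"deltas": [[1,0,-23,12,0,0,0],[1,0,-23,12,0,0,0],[1,0,-23,12,0,0,0],[1,0,-23,12,0,0,0],[1,0,-23,12,0,0,0]]}}

```text
time_s: 1.98
eef_pos: [475.9, -62.8, 251.5]
ee_rot: [0.707, -0.009, 0.707, 0.009]
force: [-0.6, 0.2, 0.2]
grip_width: -0.002
```

```bash
python3 - <<'E'
from h import *
s=ctrl.sense(); print(s['eef_pos'],s['ee_rot'],s['force'],s['time_s'])
np.save('s1.npy',s,allow_pickle=True)
a=viewer.capture('wrist');save('w1',a)
E
```

```text
[475.87576919 -62.79973461 251.51343457] [ 0.7071645  -0.00895327  0.70693662  0.0088785 ] [-0.64890207  0.18929714  0.2259753 ] 1.975
```

View pics/w1.png

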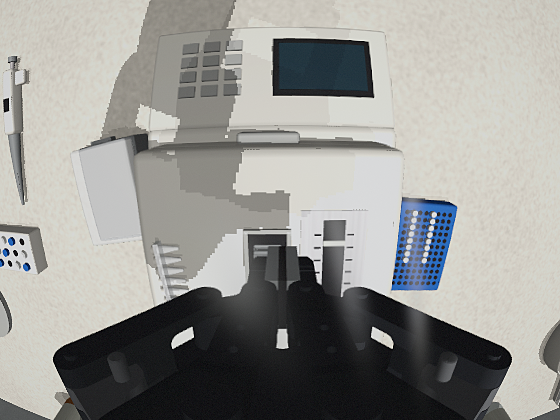

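```bash
python3 - <<'E'
from h import *
s=np.load('s1.npy',allow_pickle=True).item()
for n,u,v in [('well fl R',243,231),('well fl L',292,230),('ptr',334.5,241),('slot front',335,220)]:
    print(n,at_z('wrist',u,v,176,s).round(1))
for n,u,v in [('tip',282,250)]: print(n,at_z('wrist',u,v,251,s).round(1))
im=cv2.imread('pics/w1.png')[190:300,220:400]; cv2.imwrite('pics/w1c.png',cv2.resize(im,None,fx=4,fy=4,interpolation=cv2.INTER_CUBIC))
E
```

```text
well fl R [485.7 -90.  176. ]
well fl L [484. -55. 176.]
ptr [491.8 -23.7 176. ]
slot front [475.8 -24.6 176. ]
tip [467.9 -62.6 251. ]
```

View pics/w1c.png

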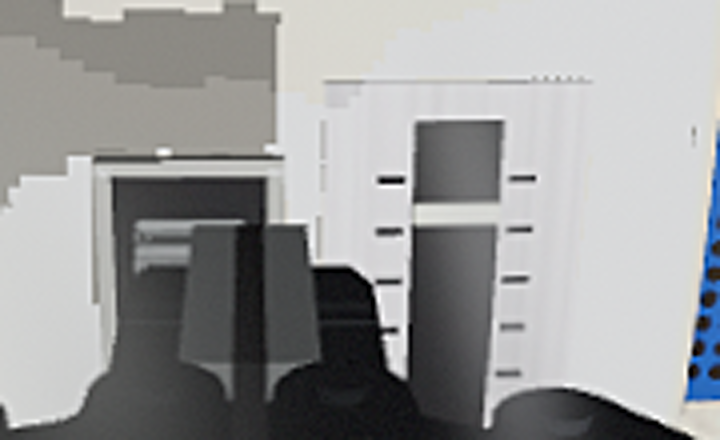

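Request:
{"name": "carry_out", "arguments": {"deltas": [[1,0,-9.9,28.8,0,0,0],[1,40,-9.9,28.8,0,0,0],[1,58,-9.9,28.8,0,0,0],[1,58,-9.9,28.8,0,0,0],[1,58,-9.9,28.8,0,0,0]]}}

```text
time_s: 2.65
eef_pos: [505.5, -72.7, 194.4]
ee_rot: [0.708, -0.009, 0.707, 0.008]
force: [1.0, 0.2, -1.2]
grip_width: -0.004
```

Request:
{"name": "carry_out", "arguments": {"deltas": [[1,1,0,0,0,0,0],[1,3,0,0,0,0,0],[1,5,0,0,0,0,0],[1,6,0,0,0,0,0],[1,6,0,0,0,0,0]]}}

```text
time_s: 3.28
eef_pos: [505.1, -72.7, 187.2]
ee_rot: [0.707, -0.009, 0.707, 0.009]
force: [-1.1, 0.5, 0.4]
grip_width: 0.001
```

Request:
{"name": "carry_out", "arguments": {"deltas": [[1,0.5,0,0,0,0,0],[1,1,0,0,0,0,0],[1,1.5,0,0,0,0,0],[1,1.5,0,0,0,0,0],[1,1.5,0,0,0,0,0]]}}

```text
time_s: 3.9
eef_pos: [505.1, -72.7, 185.9]
ee_rot: [0.707, -0.009, 0.707, 0.009]
force: [0.1, 0.9, 1.2]
grip_width: 0.0
```

Request:
{"name": "carry_out", "arguments": {"deltas": [[1,0.5,0,0,0,0,0],[1,1,0,0,0,0,0],[1,1.5,0,0,0,0,0],[1,1.5,0,0,0,0,0],[1,1.5,0,0,0,0,0]]}}

```text
time_s: 4.53
eef_pos: [505.3, -72.8, 185.6]
ee_rot: [0.708, -0.009, 0.707, 0.008]
force: [-5.3, 1.4, 12.1]
grip_width: -0.0
```

Request:
{"name": "carry_out", "arguments": {"deltas": [[1,-0.5,0,4,0,0,0],[1,-1,0,8,0,0,0],[1,-1,0,12,0,0,0],[1,-1,0,16,0,0,0],[1,-1,0,20,0,0,0]]}}

```text
time_s: 5.15
eef_pos: [525.6, -72.3, 186.6]
ee_rot: [0.708, -0.009, 0.706, 0.008]
force: [-1.1, 0.9, 9.2]
grip_width: -0.0
```

```bash
python3 - <<'E'
from h import *
s=ctrl.sense(); print(s['eef_pos'],s['force'],s['time_s'])
np.save('s2.npy',s,allow_pickle=True)
a=viewer.capture('wrist');save('w2',a)
im=a[150:330,200:420,::-1]; cv2.imwrite('pics/w2c.png',cv2.resize(im,None,fx=3.3,fy=3.3,interpolation=cv2.INTER_CUBIC))
E
```

```text
[525.63287196 -72.25304747 186.57391405] [-1.10039998  0.94549001  9.24149861] 5.15
```

View pics/w2c.png

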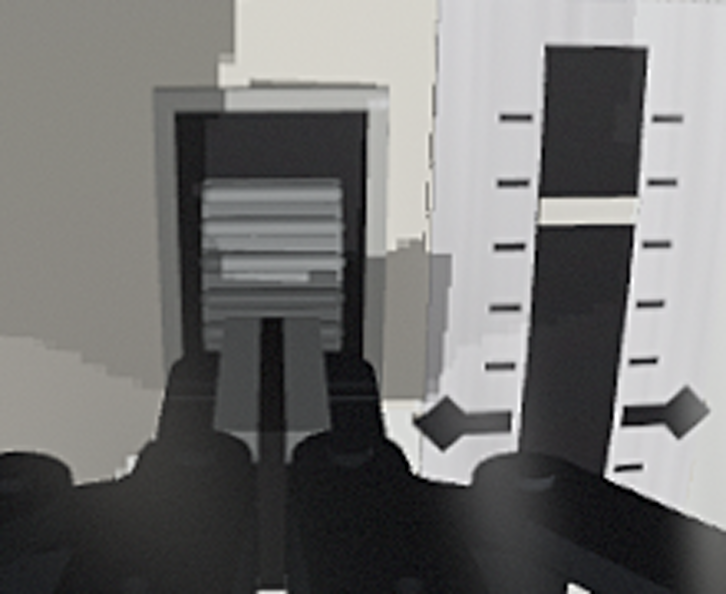

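Request:
{"name": "carry_out", "arguments": {"deltas": [[1,-6,0,0,0,0,0],[1,-6,0,-19,0,0,0],[1,-2,0,-19,0,0,0],[1,0.5,0,-19,0,0,0],[1,0.5,0,-19,0,0,0]]}}

```text
time_s: 5.82
eef_pos: [507.1, -72.8, 186.1]
ee_rot: [0.708, -0.009, 0.706, 0.008]
force: [-2.2, 0.9, 12.3]
grip_width: -0.005
```

Request:
{"name": "carry_out", "arguments": {"deltas": [[1,0,0,4,0,0,0],[1,-0.5,0,8,0,0,0],[1,-0.5,0,12,0,0,0],[1,-0.5,0,16,0,0,0],[1,-0.5,0,19,0,0,0]]}}

```text
time_s: 6.45
eef_pos: [526.1, -72.4, 186.4]
ee_rot: [0.708, -0.009, 0.706, 0.008]
force: [-1.7, 0.9, 9.4]
grip_width: -0.0
```

Request:
{"name": "carry_out", "arguments": {"deltas": [[1,-6,0,0,0,0,0],[1,-6,0,-19,0,0,0],[1,-2,0,-19,0,0,0],[1,0.5,0,-19,0,0,0],[1,0.5,0,-19,0,0,0]]}}

```text
time_s: 7.08
eef_pos: [507.2, -72.8, 186.3]
ee_rot: [0.708, -0.009, 0.706, 0.008]
force: [-3.8, 1.8, 14.5]
grip_width: -0.001
```

Request:
{"name": "carry_out", "arguments": {"deltas": [[1,0,0,4,0,0,0],[1,-0.5,0,8,0,0,0],[1,-0.5,0,12,0,0,0],[1,-0.5,0,16,0,0,0],[1,-0.5,0,19,0,0,0]]}}

```text
time_s: 7.7
eef_pos: [526.4, -72.3, 186.2]
ee_rot: [0.708, -0.009, 0.706, 0.008]
force: [-1.0, 1.3, 7.8]
grip_width: -0.001
```

```bash
python3 - <<'E'
from h import *
s=ctrl.sense(); print(s['eef_pos'],s['force'],s['time_s'])
a=viewer.capture('wrist');save('w3',a)
im=a[150:330,200:420,::-1]; cv2.imwrite('pics/w3c.png',cv2.resize(im,None,fx=3.3,fy=3.3,interpolation=cv2.INTER_CUBIC))
E
```

```text
[526.36889087 -72.25649664 186.23763421] [-0.99880032  1.31303402  7.76634509] 7.7
```

View pics/w3c.png

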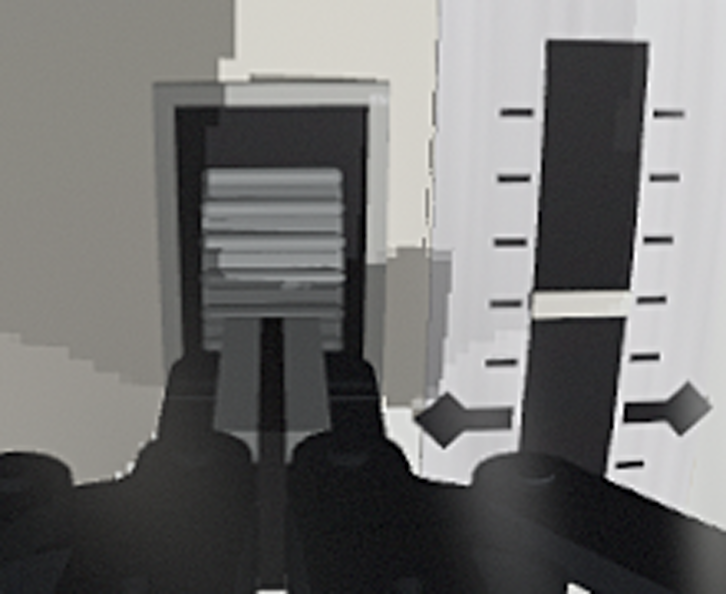

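Request:
{"name": "carry_out", "arguments": {"deltas": [[1,-6,0,0,0,0,0],[1,-6,0,-19,0,0,0],[1,-2,0,-19,0,0,0],[1,0.5,0,-19,0,0,0],[1,0.5,0,-19,0,0,0]]}}

```text
time_s: 8.38
eef_pos: [507.0, -72.8, 186.1]
ee_rot: [0.708, -0.009, 0.706, 0.008]
force: [-3.9, 1.4, 12.9]
grip_width: -0.005
```

Request:
{"name": "carry_out", "arguments": {"deltas": [[1,0,0,4,0,0,0],[1,-0.5,0,8,0,0,0],[1,-0.5,0,12,0,0,0],[1,-0.5,0,16,0,0,0],[1,-0.5,0,19,0,0,0]]}}

```text
time_s: 9.0
eef_pos: [526.4, -72.3, 186.4]
ee_rot: [0.708, -0.009, 0.706, 0.008]
force: [-0.8, 1.1, 8.2]
grip_width: -0.0
```

Request:
{"name": "carry_out", "arguments": {"deltas": [[1,-6,0,0,0,0,0],[1,-6,0,-19,0,0,0],[1,-2,0,-19,0,0,0],[1,0,0,-19,0,0,0],[1,0,0,-19,0,0,0]]}}

```text
time_s: 9.62
eef_pos: [506.8, -72.7, 186.1]
ee_rot: [0.707, -0.009, 0.707, 0.008]
force: [-3.4, 0.8, 9.3]
grip_width: -0.003
```

Request:
{"name": "carry_out", "arguments": {"deltas": [[1,0,0,4,0,0,0],[1,-0.5,0,8,0,0,0],[1,-0.5,0,12,0,0,0],[1,-0.5,0,16,0,0,0],[1,-0.5,0,19,0,0,0]]}}

```text
time_s: 10.25
eef_pos: [526.2, -72.2, 186.6]
ee_rot: [0.708, -0.009, 0.707, 0.008]
force: [-1.0, 1.6, 7.7]
grip_width: -0.005
```

```bash
python3 - <<'E'
from h import *
s=ctrl.sense(); print(s['eef_pos'],s['force'],s['time_s'])
a=viewer.capture('wrist');save('w4',a)
im=a[150:330,200:420,::-1]; cv2.imwrite('pics/w4c.png',cv2.resize(im,None,fx=3.3,fy=3.3,interpolation=cv2.INTER_CUBIC))
E
```

```text
[526.15316153 -72.23579981 186.64053319] [-1.02982448  1.59620305  7.72164904] 10.25
```

View pics/w4c.png

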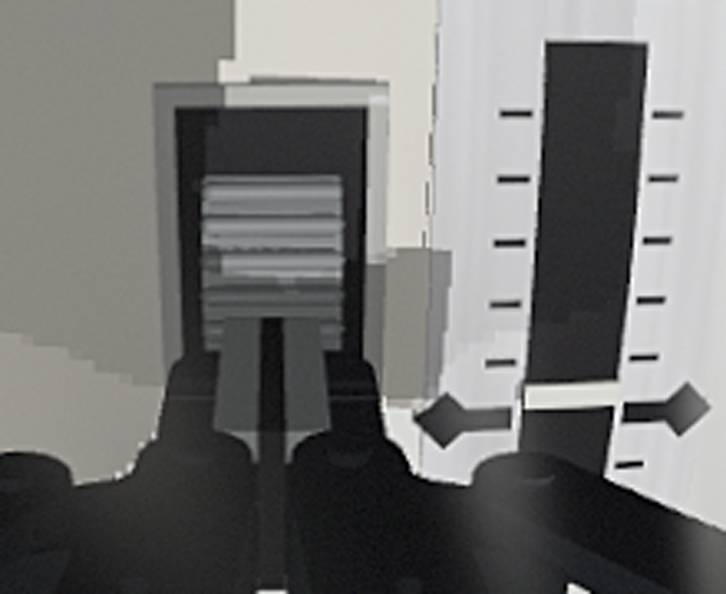

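Gap is about 3.6 mm (pointer row 395, mark row 415, spacing about 55 rows per 10 mm), so one 9 mm stroke remains.

Request:
{"name": "carry_out", "arguments": {"deltas": [[1,-6,0,0,0,0,0],[1,-6,0,-15,0,0,0],[1,-2,0,-15,0,0,0],[1,0,0,-15,0,0,0],[1,0,0,-15,0,0,0]]}}

```text
time_s: 10.92
eef_pos: [510.9, -72.7, 186.6]
ee_rot: [0.708, -0.009, 0.707, 0.008]
force: [-3.0, 1.2, 8.7]
grip_width: 0.001
```

Request:
{"name": "carry_out", "arguments": {"deltas": [[1,0,0,3,0,0,0],[1,0,0,6,0,0,0],[1,0,0,8,0,0,0],[1,0,0,9,0,0,0],[1,0,0,9,0,0,0]]}}

```text
time_s: 11.55
eef_pos: [520.1, -72.4, 186.7]
ee_rot: [0.708, -0.009, 0.706, 0.008]
force: [-1.1, 0.9, 8.3]
grip_width: -0.002
```

Request:
{"name": "carry_out", "arguments": {"deltas": [[1,-10,0,0,0,0,0],[1,-20,0,0,0,0,0],[1,-30,0,10,0,0,0],[1,-30,0,10,0,0,0],[1,-30,0,10,0,0,0]]}}

```text
time_s: 12.18
eef_pos: [528.7, -72.1, 215.4]
ee_rot: [0.707, -0.008, 0.707, 0.009]
force: [0.3, -0.5, 0.2]
grip_width: 0.002
```

```bash
python3 - <<'E'
from h import *
s=ctrl.sense(); print(s['eef_pos'],s['force'],s['time_s'])
a=viewer.capture('wrist');save('w5',a)
im=a[150:330,200:420,::-1]; cv2.imwrite('pics/w5c.png',cv2.resize(im,None,fx=3.3,fy=3.3,interpolation=cv2.INTER_CUBIC))
E
```

```text
[528.74547979 -72.06966171 215.44114367] [ 0.29679166 -0.48161278  0.2176526 ] 12.175
```

View pics/w5c.png

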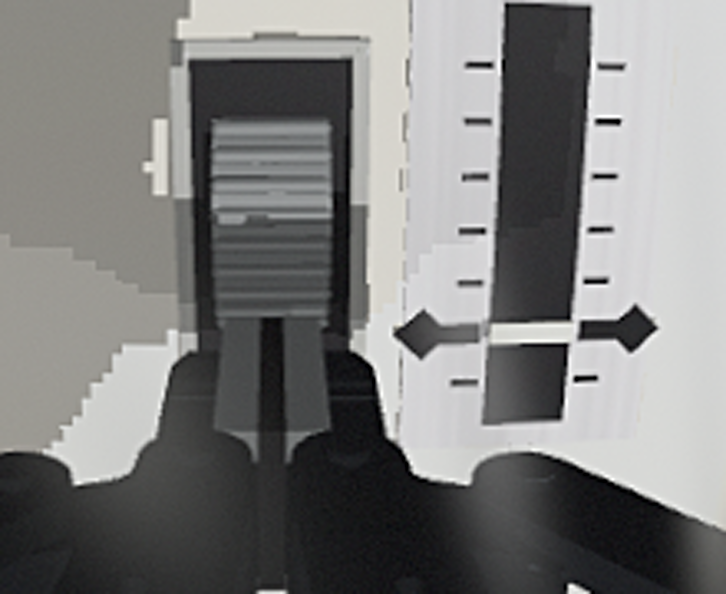

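The pointer (row 332) is in line with the mark (row 331), to about 0.3 mm. Next I'll raise the hand well clear and hand in.

Request:
{"name": "carry_out", "arguments": {"deltas": [[1,-30,0,0,0,0,0],[1,-60,0,-20,0,0,0],[1,-90,0,-40,0,0,0],[1,-90,0,-40,0,0,0],[1,-90,0,-40,0,0,0]]}}

```text
time_s: 12.85
eef_pos: [489.0, -73.0, 304.9]
ee_rot: [0.707, -0.008, 0.707, 0.009]
force: [-0.3, 0.5, -0.3]
grip_width: -0.005
```

```bash
python3 - <<'E'
from h import *
s=ctrl.sense(); print(s['eef_pos'],s['force'],abs(s['dq']).max(),s['time_s'])
a=viewer.capture('top');save('topE',a); b=viewer.capture('scene');save('sceneE',b)
d=cv2.absdiff(b,cv2.imread('pics/scene0.png')[...,::-1].copy())
y,x=np.where(d.max(2)[180:235,180:340]>60);print(len(y))
order.finish_job()
E
```

```text
[488.96237454 -73.01207499 304.85252181] [-0.31392231  0.49917439 -0.25267532] 0.01795624509635246 12.85
4
the job is handed in; nothing more can be done
```

I rolled the thumbwheel rearwards with the shut fingertips in six strokes: five of about 20 mm and a last one of 9 mm. The press was about 8–14 N. This took the pointer from a gap of about 43 mm to the gauge mark.

- **Pointer:** the last wrist picture, taken after the fingers lifted off, shows the bar in line with the mark to within about 0.5 mm. It was never seen past the mark.
- **Hand:** it was raised to about 118 mm above the wheel, nearly at rest and with no contact force (under 1 N, which is noise), and the job was handed in at about 13 s.
- **Bystanders:** the hand only touched the wheel. The only check on them was a rough comparison of start and end scene pictures around the lid, which differed in only 4 pixels. I did not measure each bystander's position, and I saved the final top and scene pictures without viewing them.
- **Disagreement:** one pair of strokes moved the pointer about 15.7 mm where about 14.7 mm was expected, so I set the last stroke from the picture instead.

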